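Open the safety-capped reline liquid bottle

ROBOT

A 6-joint arm with a two-finger parallel gripper is mounted at the origin on the work surface. World frame = base frame: x ahead of the robot, y to its left, z up, the work surface at z = 0. Lengths are in m, angles in rad, forces in N, time in s.
With the tool pointing down it reaches from about 0.425 to 1.125 m from the base axis. Payload 14.9 kg.
Tool frame: the origin (TCP) lies midway between the tips of the shut fingers; the grasp point (between the pads) lies 19 mm behind it; z points along the fingers, y is the line along which they close (so a half turn about z gives the same grasp; the last joint's range is limited). The gripper opens to 91 mm and grips with 3 to 60 N. Pads are 32 mm wide; open, the fingers measure 118 mm over their backs; the gripper's body (76 mm by 178 mm) begins 60 mm behind the grasp point.
Start: joints at [1.173, 0.379, 1.734, -0, 1.028, -0.033], TCP at [0.25, 0.654, 0.191] pointing down, gripper open.
Joint ranges: [-2.77, 2.77], [-0.74, 2.19], [0, 2.66], [-1.06, 4.2], [0.31, 2.87], [-3.08, 3.08]. Speed limits (rad/s): [1.89, 1.89, 2.39, 3.14, 3.14, 3.14].

INTERFACE

Orientations are given as a rotation vector (axis times angle).
In Python, from cell import telemetry, viewer, ticket gives the robot as it stands. The module is installed in compiled form; this text tells all that it offers.
- The arm moves only by the tool move_arm, never from a script. Its argument "plan" is a list of rows, each an object of numbers: "dx", "dy", "dz": the shift along the tool's x, y, z each as a share of 0.12 m, from -1 to 1; "ax", "ay", "az": the turn, a rotation vector about the tool's x, y, z each as a share of 60 degrees, from -1 to 1. In form: [{"dx": .., "dy": .., "dz": .., "ax": .., "ay": .., "az": ..}, ...]. A call has 1 to 5 rows; each row shifts and turns the commanded pose from where the row before left it, along the tool's axes as they then stand; what a row does not reach is not made up. A row lasts 1/10 s, in which the tool goes at most 50 mm and 8.59 degrees, less where a joint would pass 70% of its speed; a pose out of reach is approached as far as the arm can. A call with a number of a shift or a turn outside -1 to 1 is refused whole. A call with a gripper value outside its range is refused whole. "claw" is the gripper's target within -1 to 1 (fully open at 1, half-way at 0, shut at -1), set as the call begins (left out, the last holds). The fingers move at their own pace and stop on an object; "force" is the grip in N (left out, the last holds). Time passes only in rows, so rows that do not move let the fingers close. It gives the time, the measured TCP pose, the force, the opening and the grip force at its end, in the units of the state.
- telemetry.get_obs(): the state, without advancing time (a new reading comes with each control period).
- viewer.get_image(name): name is "scene" or "top" or "wrist"; returns (picture, depth): 420x560x3 uint8, red, green, blue; 420x560 float32, m along the optical axis (not along the pixel's ray), 0 where there is no reading.
- viewer.camera_info(name): a dict with "K" (3x3 intrinsics, pixels), "dist_coeffs" ([k1, k2, p1, p2, k3] as OpenCV has them; the pictures are not rectified), "pose" (4x4, takes a point from camera to world coordinates); the wrist camera has in their place "hand_eye" (4x4, takes a point from camera to tool coordinates, whose origin is the TCP and whose axes are the flange's). Camera axes: x right, y down, z forward; pixel columns grow to the right and rows downward; lengths in m; the calibration is good to about 2 mm. A picture is of the moment at which its call begins: read the wrist's pose just before it. camera_info takes no time and is no camera call.
- ticket.finish_job(): hands the job in; it is judged then, once.
The state is a dict: "time": time; "qpos": joint angles; "qvel": joint speeds; "joint_torque": joint torques, N m; "tool_pos": TCP position; "tool_rot": TCP orientation; "contact_force": force on the tool from outside, world axes, zero at the start; "moment": the same for the moment, N m; "gripper_width": opening from 0.0 (shut) to 1.0 (fully open); "finger_force": force on a finger pad.
Only numpy, scipy, OpenCV 4.12 (cv2) and the standard library are available. Lean on these libraries where they do the work, as an engineer would, in place of code of your own. Each camera call takes 0.05 s, during which the arm holds its last target. There are 200 camera calls.

TASK

Three look-alike amber bottles with white push-and-turn safety caps stand in the grey rack; the reline liquid is the middle-sized one (middle height, middle cap width, standing in any of the three wells). Push its cap down against the spring, keep it down while twisting it anticlockwise (seen from above) about a fifth of a turn until it is free, and lift it off, leaving the bottle seated in its well, the other two closed, and the plaster cast, mixing bowl and pliers where they are. Finish holding: the cap stays in the gripper, level and still, straight above its own bottle with about 5 cm between the cap's lower edge and the bottle's mouth.

Things in the scene. Friction and masses are not known exactly. Their poses are not given: they have to be found in the camera images.
- cap_middle: white ribbed push-and-turn safety cap of the middle bottle: round, 39.4 mm across, 25 mm tall, grey turn arrow on its flat top. Origin: centre of its open lower edge, 75.5 mm above the bottle's underside when closed (top then 106.5 mm above the table); z up. The cap to open; 26 g. Closed, its lower edge is 6.5 mm above the bottle's 46 mm square shoulder: fingers beside it must stay above that also while pressing
- cap_middle_top (a point): centre of the middle cap's top. Spring: 4 N at rest, 1.6 N more per mm pressed. Unpressed, inner teeth block turning and pulling off. Pressed 2.5 mm (8 N) it can turn; it bottoms hard at 5 mm (12 N); aim for 4 mm. Held down, turn it anticlockwise from above: free after 45 to 80 degrees, aim for 68, hard stop near 82 (do not force it); starts with a few degrees of play. Then it springs up 2 mm and lifts off
- cap_small: white ribbed push-and-turn safety cap of the small bottle: round, 33.4 mm across, 25 mm tall, grey turn arrow on its flat top. Origin: centre of its open lower edge, 59.5 mm above the bottle's underside when closed (top then 90.5 mm above the table); z up. Stays closed
- cap_large: white ribbed push-and-turn safety cap of the large bottle: round, 45.4 mm across, 25 mm tall, grey turn arrow on its flat top. Origin: centre of its open lower edge, 91.5 mm above the bottle's underside when closed (top then 122.5 mm above the table); z up. Stays closed
- bottle_middle: the middle amber bottle: 46 mm square, 66 mm tall to the shoulder, blank label, neck 25 mm across, mouth 93 mm above its underside. Origin: centre of its underside, resting on the well floor 6 mm above the table; z up. Loose in the well (1 mm play a side, yields up to 5 degrees): cannot spin there, comes out if lifted. To be opened
- bottle_middle_mouth (a point): centre of the middle bottle's mouth (its rim), 93 mm above the bottle's underside, on its axis
- bottle_small: the small amber bottle: 46 mm square, 50 mm tall to the shoulder, blank label, neck 19 mm across, mouth 77 mm above its underside. Origin: centre of its underside, resting on the well floor 6 mm above the table; z up. Loose in the well (1 mm play a side, yields up to 5 degrees): cannot spin there, comes out if lifted
- bottle_large: the large amber bottle: 46 mm square, 82 mm tall to the shoulder, blank label, neck 31 mm across, mouth 109 mm above its underside. Origin: centre of its underside, resting on the well floor 6 mm above the table; z up. Loose in the well (1 mm play a side, yields up to 5 degrees): cannot spin there, comes out if lifted
- rack: grey plastic bottle rack fixed to the table, 76 x 276 mm, 36 mm tall, three square wells 30 mm deep in a row along its y axis, 90 mm apart, the middle well at its centre. Origin: centre of its underside, z up. Any bottle may stand in any well
- cast: stone dental cast with a pink and white denture on it, about 60 x 60 mm, 31 mm tall, loose on the white sheet beside the rack; leave it. Origin: centre of its underside
- bowl: small green mixing bowl, 72 mm across, 36 mm tall, loose on the sheet; leave it. Origin: centre of its underside
- pliers: steel dental pliers, 125 mm long along x, 9 mm thick, lying loose on the sheet; leave them. Origin: at the pivot, on the underside

How it is judged:
By the outcome, as a careful person would: the job done as asked, in the order asked, and still so for the second after the job is handed in, while the arm keeps its last pose, push and grip.
It also fails if it takes over 32 s, if anything falls off the work surface, if the arm or the gripper's body presses on something with over 40 N, if the wrist force passes 120 N, or if a joint passes its speed limit or range.

## Working session

There is one attempt and no reset: what is moved stays moved. The work goes in short steps, Python scripts to look and compute and a tool call to move; the robot and the scene stay as the last step left them, time stands still between calls to the robot, and variables do not carry over. Pictures are saved under pics/ and viewed, at most 10 in all, crops included, and the job is handed in when it is done.

Besides the shell and the picture viewer there is one more tool, called after "Call:" as a command line: name --argument value ..., lists and objects as JSON in quotes. move_arm: Moves the arm, as the interface text tells. Shift numbers are shares of 0.12 m and turn numbers shares of 60 degrees, none past 1 either way. Its arguments: {"type":"object","properties":{"plan":{"type":"array"},"claw":{"type":"number"},"force":{"type":"number"}},"required":["plan"]}

```bash
mkdir -p pics; cat > h.py <<'E'
import numpy as np,cv2
from scipy.spatial.transform import Rotation as R
from cell import telemetry,viewer,ticket
def cloud(name):
    o=telemetry.get_obs(); im,d=viewer.get_image(name); c=viewer.camera_info(name)
    K=np.array(c['K']);D=np.array(c['dist_coeffs'])
    if 'pose' in c: T=np.array(c['pose'])
    else:
        W=np.eye(4);W[:3,:3]=R.from_rotvec(o['tool_rot']).as_matrix();W[:3,3]=o['tool_pos'];T=W@np.array(c['hand_eye'])
    h,w=d.shape;u,v=np.meshgrid(np.arange(w),np.arange(h))
    p=cv2.undistortPoints(np.stack([u,v],-1).reshape(-1,1,2).astype(np.float64),K,D).reshape(h,w,2)
    P=np.dstack([p*d[...,None],d])@T[:3,:3].T+T[:3,3]
    P[d==0]=np.nan
    return im,P,T,K,D
def save(n,im): cv2.imwrite('pics/'+n,im[...,::-1])
E
python3 - <<'E'
from h import *
o=telemetry.get_obs();print(o)
im,P,T,K,D=cloud('top');save('top.png',im);np.save('top.npy',P);print(T.round(3))
im2,P2,T2,*_=cloud('scene');save('scene.png',im2);np.save('scene.npy',P2);np.save('sceneim.npy',im2);np.save('topim.npy',im);print(T2.round(3))
cv2.imwrite('pics/both.png',cv2.resize(np.hstack([im,im2])[...,::-1],(800,300)))
E
```

```text
{'time': 0.0, 'qpos': array([ 1.17269007e+00,  3.79414661e-01,  1.73477496e+00,  1.31604896e-06,
        1.02849345e+00, -3.32926475e-02]), 'qvel': array([-3.59344863e-04,  1.43983071e-03, -6.18653984e-05, -4.04385568e-04,
        7.48870740e-04,  1.26820760e-04]), 'joint_torque': array([-1.02071564e-03, -7.63726115e+01, -4.34358108e+01,  6.51228684e-02,
        4.25355148e-02, -2.46627610e-05]), 'tool_pos': array([0.24958073, 0.65354768, 0.19068688]), 'tool_rot': array([-5.69833837e-01, -3.08924226e+00,  1.67262763e-03]), 'contact_force': array([-0.4069838 , -0.10840509,  0.92424421]), 'moment': array([ 0.01398519, -0.02385529, -0.0176664 ]), 'finger_force': 0.0, 'gripper_width': 0.9978187530452668}
[[ 0.022 -0.987  0.161  0.449]
 [-1.    -0.023 -0.005  0.025]
 [ 0.009 -0.161 -0.987  0.746]
 [ 0.     0.     0.     1.   ]]
[[ 0.867  0.348 -0.357  0.837]
 [ 0.498 -0.632  0.593 -0.427]
 [-0.02  -0.692 -0.721  0.616]
 [ 0.     0.     0.     1.   ]]
```

View pics/top.png

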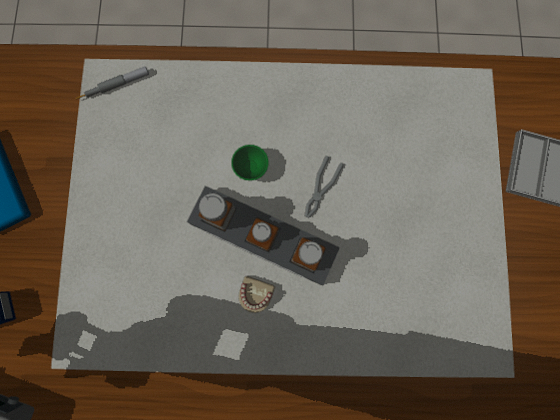

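View pics/scene.png

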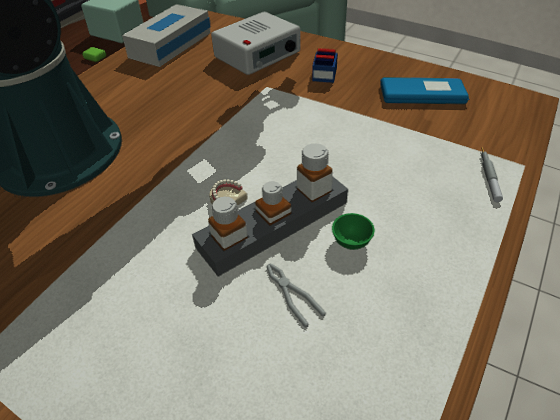

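The top view shows three caps in the rack, at (212,206), (261,232) and (310,253). The scene view suggests the tallest is at the left end (+y), the smallest in the centre, and the middle-sized one at the -y end. I'll measure to confirm.

```bash
python3 - <<'E'
from h import *
for n in ['top','scene']:
    P=np.load(n+'.npy');im=np.load(n+'im.npy').astype(int)
    print(n,'table z',np.nanmedian(P[250:300,350:450,2]) if n=='top' else np.nanmedian(P[340:380,150:250,2]))
    seeds=[(212,206),(261,232),(310,253)] if n=='top' else [(315,151),(272,187),(223,203)]
    for s in seeds:
        p0=P[s[1]-2:s[1]+3,s[0]-2:s[0]+3].reshape(-1,3);z=np.nanmedian(p0[:,2]);c=np.nanmedian(p0,0)
        m=(abs(P[...,2]-z)<.005)&(np.hypot(P[...,0]-c[0],P[...,1]-c[1])<.035)&(im.min(2)>60)
        q=P[m];(cc,r)=cv2.minEnclosingCircle(q[:,:2].astype(np.float32))
        print(s,len(q),'z',z.round(4),'mean',q.mean(0).round(4),'circ',np.round(cc,4),'d',round(2*r,4), 'eqd',round(2*np.sqrt(4)*q[:,:2].std(0).mean(),4))
    m=(P[...,2]>.028)&(P[...,2]<.042)&(im.max(2)<75)&(abs(P[...,0]-.49)<.2)&(abs(P[...,1]-.03)<.2)
    (c,s,a)=cv2.minAreaRect(P[m][:,:2].astype(np.float32));print('rack',c,s,a,m.sum(),np.nanmedian(P[m][:,2]))
E
```

```text
top table z -0.00018475199599321535
(212, 206) 543 z 0.122 mean [0.5605 0.1269 0.1217] circ [0.561  0.1274] d 0.0443 eqd 0.0435
(261, 232) 265 z 0.0903 mean [0.5239 0.046  0.0897] circ [0.5243 0.046 ] d 0.0317 eqd 0.0314
(310, 253) 404 z 0.1062 mean [ 0.4889 -0.0365  0.1058] circ [ 0.4893 -0.0367] d 0.0382 eqd 0.0374
rack (0.5329028367996216, 0.04957041144371033) (0.2949531674385071, 0.1889767199754715) 39.83538818359375 3846 0.03527966054253373
scene table z -0.0005845254234300157
(315, 151) 387 z 0.1215 mean [0.5637 0.1223 0.1208] circ [0.5627 0.1236] d 0.0462 eqd 0.0453
(272, 187) 238 z 0.0891 mean [0.527  0.0415 0.0884] circ [0.526  0.0433] d 0.0337 eqd 0.0334
(223, 203) 382 z 0.1048 mean [ 0.4922 -0.0415  0.1045] circ [ 0.492  -0.0401] d 0.0401 eqd 0.039
rack (0.546522855758667, 0.03152616322040558) (0.2947808504104614, 0.15463943779468536) 38.655399322509766 2381 0.034050498240120075
```

The tops at z≈0.106 with d≈38–39 mm confirm that cap_middle is the one near (0.490,-0.038), and both cameras agree to within about 4 mm. I'll travel there at the present height and yaw.

Call:
move_arm --plan '[{"dx":-0.25,"dy":-0.3},{"dx":-0.25,"dy":-0.3},{"dx":-0.25,"dy":-0.3},{"dx":-0.25,"dy":-0.3},{"dx":-0.25,"dy":-0.3}]' --claw 0.5

```text
invalid input
```

Call:
move_arm --plan '[{"dx":-0.25,"dy":-0.3},{"dx":-0.25,"dy":-0.3},{"dx":-0.25,"dy":-0.3},{"dx":-0.25,"dy":-0.3},{"dx":-0.25,"dy":-0.3}]'

```text
invalid input
```

```bash
python3 - <<'E'
from h import *
o=telemetry.get_obs();Rm=R.from_rotvec(o['tool_rot']).as_matrix()
print(o['time'],o['tool_pos'],Rm.round(4),o['qpos'].round(3),o['contact_force'])
print(np.array(viewer.camera_info('wrist')['hand_eye']).round(3))
print('tool delta/0.12',(Rm.T@(np.array([.490,-.038,.191])-o['tool_pos'])/.12).round(3))
E
```

```text
0.1 [0.24958709 0.65356464 0.19073869] [[-9.342e-01  3.567e-01 -4.000e-04]
 [ 3.567e-01  9.342e-01 -1.000e-03]
 [-0.000e+00 -1.000e-03 -1.000e+00]] [ 1.173  0.379  1.735 -0.     1.029 -0.033] [ 0.4715629  -0.23886733 -0.41392265]
[[ 0.    -0.972 -0.236  0.067]
 [ 1.     0.    -0.001  0.001]
 [ 0.001 -0.236  0.972 -0.193]
 [ 0.     0.     0.     1.   ]]
tool delta/0.12 [-3.928e+00 -4.669e+00  3.000e-03]
```

Refused; each row probably needs all six numbers.

Call:
move_arm --plan '[{"dx":-0.25,"dy":-0.3,"dz":0,"ax":0,"ay":0,"az":0},{"dx":-0.25,"dy":-0.3,"dz":0,"ax":0,"ay":0,"az":0},{"dx":-0.25,"dy":-0.3,"dz":0,"ax":0,"ay":0,"az":0},{"dx":-0.25,"dy":-0.3,"dz":0,"ax":0,"ay":0,"az":0},{"dx":-0.25,"dy":-0.3,"dz":0,"ax":0,"ay":0,"az":0}]' --claw 0.5

```text
time: 0.6
tool_pos: [0.3257, 0.4304, 0.1911]
tool_rot: [-0.569, -3.09, 0.001]
contact_force: [1.7, 0.3, 0.5]
gripper_width: 0.755
finger_force: 0.0
```

Call:
move_arm --plan '[{"dx":-0.25,"dy":-0.3,"dz":0,"ax":0,"ay":0,"az":0},{"dx":-0.25,"dy":-0.3,"dz":0,"ax":0,"ay":0,"az":0},{"dx":-0.25,"dy":-0.3,"dz":0,"ax":0,"ay":0,"az":0},{"dx":-0.25,"dy":-0.3,"dz":0,"ax":0,"ay":0,"az":0},{"dx":-0.25,"dy":-0.3,"dz":0,"ax":0,"ay":0,"az":0}]'

```text
time: 1.1
tool_pos: [0.4017, 0.2088, 0.1914]
tool_rot: [0.569, 3.089, 0.0]
contact_force: [0.7, 0.9, 0.9]
gripper_width: 0.752
finger_force: 0.0
```

Call:
move_arm --plan '[{"dx":-0.25,"dy":-0.3,"dz":0,"ax":0,"ay":0,"az":0},{"dx":-0.25,"dy":-0.3,"dz":0,"ax":0,"ay":0,"az":0},{"dx":-0.25,"dy":-0.3,"dz":0,"ax":0,"ay":0,"az":0},{"dx":-0.25,"dy":-0.3,"dz":0,"ax":0,"ay":0,"az":0},{"dx":-0.25,"dy":-0.3,"dz":0,"ax":0,"ay":0,"az":0}]'

```text
time: 1.6
tool_pos: [0.4776, -0.0131, 0.1914]
tool_rot: [0.57, 3.089, 0.0]
contact_force: [1.2, 0.4, -0.0]
gripper_width: 0.753
finger_force: 0.0
```

Call:
move_arm --plan '[{"dx":-0.18,"dy":-0.17,"dz":0,"ax":0,"ay":0,"az":0},{"dx":0,"dy":0,"dz":0,"ax":0,"ay":0,"az":0},{"dx":0,"dy":0,"dz":0,"ax":0,"ay":0,"az":0}]'

```text
time: 1.9
tool_pos: [0.4901, -0.0381, 0.191]
tool_rot: [-0.572, -3.088, -0.0]
contact_force: [0.5, -0.1, 0.2]
gripper_width: 0.747
finger_force: 0.0
```

```bash
python3 - <<'E'
from h import *
o=telemetry.get_obs();Rm=R.from_rotvec(o['tool_rot']).as_matrix()
print(o['time'],o['tool_pos'],Rm.round(4),o['qpos'].round(3),o['contact_force'])
im,P,T,K,D=cloud('wrist');save('w1.png',im);np.save('w1.npy',P)
g=im.min(2)
m=(abs(P[...,2]-.1055)<.007)&(np.hypot(P[...,0]-.49,P[...,1]+.038)<.03)
q=P[m];print(len(q))
if len(q):
    z=np.median(q[:,2]);q=q[abs(q[:,2]-z)<.003]
    cc,r=cv2.minEnclosingCircle(q[:,:2].astype(np.float32));print(z,q.mean(0),cc,2*r)
    c=np.array([*cc,.191]);print('delta',(Rm.T@(c-o['tool_pos'])/.12).round(3))
E
```

```text
1.9 [ 0.49008249 -0.03808073  0.19099736] [[-9.337e-01  3.581e-01 -7.000e-04]
 [ 3.581e-01  9.337e-01  2.000e-04]
 [ 8.000e-04 -1.000e-04 -1.000e+00]] [-0.125  0.045  2.149  0.     0.949 -1.33 ] [ 0.54667089 -0.13743395  0.15667404]
1672
0.10633049190384733 [ 0.48710533 -0.03708177  0.10633452] (0.4875129461288452, -0.037417177110910416) 0.03900974988937378
delta [ 0.022 -0.003 -0.   ]
```

View pics/w1.png

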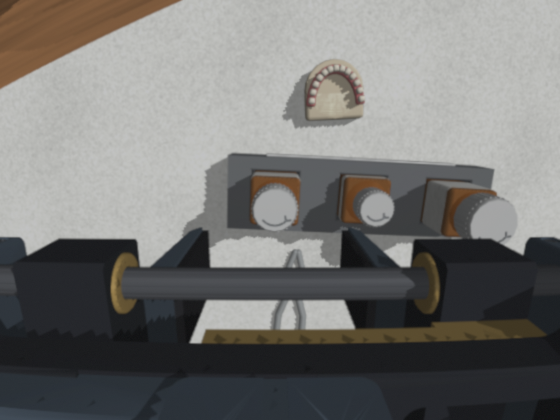

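The wrist view shows the middle cap at (275,208), centred between the fingertips (about 210 and 345), with the small cap at (375,207) and the large one at (487,220). All three cameras agree to within 2–3 mm. I'll use the visible fingertips to check the hand-eye bias.

```bash
python3 - <<'E'
from h import *
o=telemetry.get_obs();Rm=R.from_rotvec(o['tool_rot']).as_matrix()
Q=(np.load('w1.npy')-o['tool_pos'])@Rm
print('width',o['gripper_width']*91)
for zz in [-.03,-.02,-.015,-.01,-.005,0]:
    for s in (1,-1):
        m=(abs(Q[...,2]-zz)<.0025)&(abs(Q[...,1])<.07)&(Q[...,1]*s>0)&(abs(Q[...,0])<.03)
        q=Q[m]
        if len(q): print(zz,s,len(q),'x',np.percentile(q[:,0],[2,50,98]).round(4),'y',np.percentile(q[:,1],[2,50,98]).round(4))
E
```

```text
width 68.05941278817046
-0.03 1 130 x [-0.0007  0.0145  0.018 ] y [0.0343 0.0346 0.0426]
-0.03 -1 110 x [-0.001   0.0148  0.0181] y [-0.0417 -0.0344 -0.0337]
-0.02 1 9 x [0.0021 0.0161 0.0177] y [0.0346 0.0365 0.039 ]
-0.02 -1 3 x [0.0008 0.0014 0.0156] y [-0.0353 -0.034  -0.034 ]
```

Call:
move_arm --plan '[{"dx":0.008,"dy":-0.004,"dz":0.3,"ax":0,"ay":0,"az":0},{"dx":0,"dy":0,"dz":0.3,"ax":0,"ay":0,"az":0},{"dx":0,"dy":0,"dz":0.2,"ax":0,"ay":0,"az":0},{"dx":0,"dy":0,"dz":0.1,"ax":0,"ay":0,"az":0},{"dx":0,"dy":0,"dz":0,"ax":0,"ay":0,"az":0}]'

```text
time: 2.45
tool_pos: [0.4882, -0.037, 0.0823]
tool_rot: [-0.568, -3.087, 0.0]
contact_force: [-0.1, -0.7, 0.9]
gripper_width: 0.748
finger_force: 0.0
```

Call:
move_arm --plan '[{"dx":0,"dy":0,"dz":0,"ax":0,"ay":0,"az":0},{"dx":0,"dy":0,"dz":0,"ax":0,"ay":0,"az":0},{"dx":0,"dy":0,"dz":0,"ax":0,"ay":0,"az":0},{"dx":0,"dy":0,"dz":0,"ax":0,"ay":0,"az":0},{"dx":0,"dy":0,"dz":0,"ax":0,"ay":0,"az":0}]' --claw -1 --force 45

```text
time: 2.95
tool_pos: [0.4896, -0.0381, 0.0838]
tool_rot: [0.57, 3.089, -0.0]
contact_force: [-0.9, -2.5, 4.2]
gripper_width: 0.344
finger_force: 2.3
```

```bash
python3 - <<'E'
from h import *
o=telemetry.get_obs()
for k in ['time','tool_pos','tool_rot','contact_force','moment','gripper_width','finger_force']:print(k,o[k])
E
```

```text
time 2.95
tool_pos [ 0.48962912 -0.0380818   0.08382855]
tool_rot [ 5.69611594e-01  3.08865253e+00 -1.90151073e-04]
contact_force [-0.88062682 -2.49007405  4.19780228]
moment [-0.48692258  0.22464022 -0.0046229 ]
gripper_width 0.3436090862205236
finger_force 2.3354133705504054
```

The width is 31 mm, less than the cap's 39.4 mm, so I'll look.

```bash
python3 - <<'E'
from h import *
o=telemetry.get_obs()
a,P,*_=cloud('scene');w,Q,*_=cloud('wrist');np.save('w2.npy',Q);np.save('s2.npy',P)
c=cv2.resize(a[110:290,140:380],(800,600));save('s2.png',c);save('w2.png',w)
o=telemetry.get_obs();print(o['tool_pos'],o['contact_force'],o['gripper_width'],o['finger_force'])
E
```

```text
[ 0.48957541 -0.03820059  0.08374569] [-1.23943678 -4.12791416  6.00306555] 0.25658654112723583 2.80872892588377
```

View pics/s2.png

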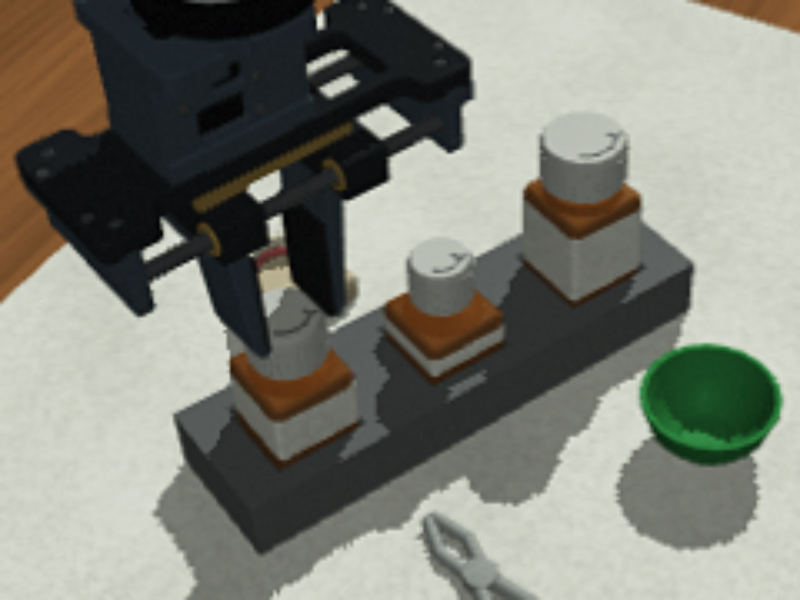

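View pics/w2.png

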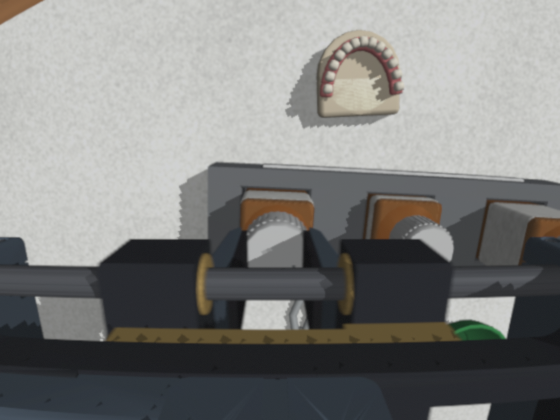

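```bash
python3 - <<'E'
from h import *
o=telemetry.get_obs();Rm=R.from_rotvec(o['tool_rot']).as_matrix()
P=np.load('s2.npy')
# crop pixel -> full: u=140+x*.3, v=110+y*.3
for n,x,y in [('Ltip',262,345),('Lmid',245,310),('Rtip',335,308),('Rmid',325,260),('captop',300,312),('captop2',285,300),('capside',310,350),('shoulder',290,395)]:
    u,v=int(140+x*.3),int(110+y*.3);p=np.nanmedian(P[v-1:v+2,u-1:u+2].reshape(-1,3),0)
    print(n,p.round(4),'tool',(Rm.T@(p-o['tool_pos'])).round(4))
Q=np.load('w2.npy')
m=(abs(Q[...,2]-.1055)<.008)&(np.hypot(Q[...,0]-.49,Q[...,1]+.038)<.025)
q=Q[m];print(len(q),q.mean(0),np.percentile(q,[2,98],axis=0).round(4))
T=(Q-o['tool_pos'])@Rm
for zz in [-.05,-.04,-.03,-.02]:
    for s in (1,-1):
        m=(abs(T[...,2]-zz)<.004)&(abs(T[...,1])<.07)&(T[...,1]*s>0)&(abs(T[...,0])<.025);q=T[m]
        if len(q): print(zz,s,len(q),np.percentile(q[:,0],[2,98]).round(4),np.percentile(q[:,1],[2,50,98]).round(4))
for k in ['moment','contact_force','finger_force','qvel']:print(k,o[k])
E
```

```text
Ltip [ 0.4995 -0.0647  0.1137] tool [-0.0187 -0.0212 -0.0299]
Lmid [ 0.4975 -0.0692  0.1378] tool [-0.0185 -0.0262 -0.0541]
Rtip [ 0.5129 -0.0269  0.1101] tool [-0.0178  0.0189 -0.0264]
Rmid [ 0.5123 -0.029   0.1403] tool [-0.018   0.0167 -0.0565]
captop [ 0.4972 -0.0322  0.1048] tool [-0.005   0.0083 -0.0211]
captop2 [ 0.4863 -0.0301  0.1044] tool [ 0.0059  0.0064 -0.0206]
capside [ 0.5083 -0.0419  0.0933] tool [-0.0188  0.0032 -0.0095]
shoulder [ 0.5024 -0.0543  0.0712] tool [-0.0177 -0.0105  0.0125]
2586 [ 0.48153726 -0.03423927  0.10584257] [[ 0.4696 -0.0492  0.0995]
 [ 0.4954 -0.0195  0.1109]]
-0.05 1 211 [-0.0137  0.0185] [0.0143 0.0175 0.0245]
-0.05 -1 207 [-0.0142  0.0186] [-0.0233 -0.0162 -0.0131]
-0.04 1 159 [-0.0138  0.0185] [0.0143 0.017  0.0236]
-0.04 -1 163 [-0.0144  0.0186] [-0.0223 -0.0161 -0.0131]
-0.03 1 119 [0.0005 0.0185] [0.0143 0.0163 0.0226]
-0.03 -1 123 [0.0003 0.0184] [-0.0215 -0.0153 -0.0131]
-0.02 1 1295 [-0.0035  0.0206] [0.0003 0.0071 0.0144]
-0.02 -1 1124 [-0.0036  0.02  ] [-0.0132 -0.0061 -0.0002]
moment [-0.82936084  0.35290398 -0.00113768]
contact_force [-1.23943678 -4.12791416  6.00306555]
finger_force 2.80872892588377
qvel [-0.00170536  0.00358763  0.00092232 -0.00241723  0.00125158  0.00047672]
```

Depth shows the fingertips ending near z≈0.11, about 24 mm behind the reported TCP, so they closed on the top of the cap. I'll open and measure where the tips really are.

Call:
move_arm --plan '[{"dx":0,"dy":0,"dz":-0.25,"ax":0,"ay":0,"az":0},{"dx":0,"dy":0,"dz":0,"ax":0,"ay":0,"az":0},{"dx":0,"dy":0,"dz":0,"ax":0,"ay":0,"az":0},{"dx":0,"dy":0,"dz":0,"ax":0,"ay":0,"az":0},{"dx":0,"dy":0,"dz":0,"ax":0,"ay":0,"az":0}]' --claw 0.3

```text
time: 3.55
tool_pos: [0.4888, -0.0378, 0.1126]
tool_rot: [-0.57, -3.088, 0.0]
contact_force: [0.6, 0.6, 0.1]
gripper_width: 0.645
finger_force: 0.0
```

```bash
python3 - <<'E'
from h import *
o=telemetry.get_obs();Rm=R.from_rotvec(o['tool_rot']).as_matrix()
a,P,*_=cloud('scene');save('s3.png',cv2.resize(a[90:290,120:380],(780,600)));t,Pt,*_=cloud('top');w,Q,*_=cloud('wrist')
print(o['time'],o['tool_pos'],o['contact_force'],o['gripper_width'])
for n,p in (('scene',P),('wrist',Q),('top',Pt)):
    T=(p-o['tool_pos'])@Rm
    m=(abs(abs(T[...,1])-.034)<.012)&(abs(T[...,0])<.025)&(T[...,2]<.0)&(T[...,2]>-.06)
    print(n,m.sum());h,e=np.histogram(T[m][:,2],np.arange(-.06,.0021,.004));print(h)
    for s in(1,-1):
        q=T[m&(T[...,1]*s>0)];
        if len(q):print(s,np.percentile(q,[2,50,98],axis=0).round(4).tolist())
for n,p,i in (('scene',P,a),('wrist',Q,w),('top',Pt,t)):
    m=(abs(p[...,2]-.1055)<.004)&(np.hypot(p[...,0]-.49,p[...,1]+.038)<.03)&(i.min(2)>60)
    if m.sum()>5:
        c,r=cv2.minEnclosingCircle(p[m][:,:2].astype(np.float32));print(n,'cap',m.sum(),np.round(c,4),2*r,p[m].mean(0).round(4))
E
```

```text
3.55 [ 0.48877241 -0.03784337  0.11258247] [0.64037974 0.56698257 0.12475162] 0.6451078807400112
scene 590
[72 68 69 65 58 65 60 64 42 27  0  0  0  0  0]
1 [[-0.0201, 0.0284, -0.0591], [-0.0107, 0.0294, -0.0413], [0.0133, 0.0381, -0.0222]]
-1 [[-0.0201, -0.0417, -0.0594], [-0.0167, -0.0393, -0.0439], [0.0143, -0.0301, -0.0242]]
wrist 2123
[333 298 275 241 213 187 178 187 160  51   0   0   0   0   0]
1 [[-0.0143, 0.0302, -0.0595], [0.0164, 0.0309, -0.045], [0.0184, 0.04, -0.0238]]
-1 [[-0.0143, -0.0385, -0.0596], [0.0164, -0.0297, -0.0457], [0.0184, -0.0287, -0.0237]]
top 0
[0 0 0 0 0 0 0 0 0 0 0 0 0 0 0]
scene cap 349 [ 0.4912 -0.0388] 0.03950151428580284 [ 0.4921 -0.0401  0.1049]
wrist cap 2934 [ 0.4884 -0.0364] 0.0400150865316391 [ 0.4869 -0.0358  0.1062]
```

View pics/s3.png

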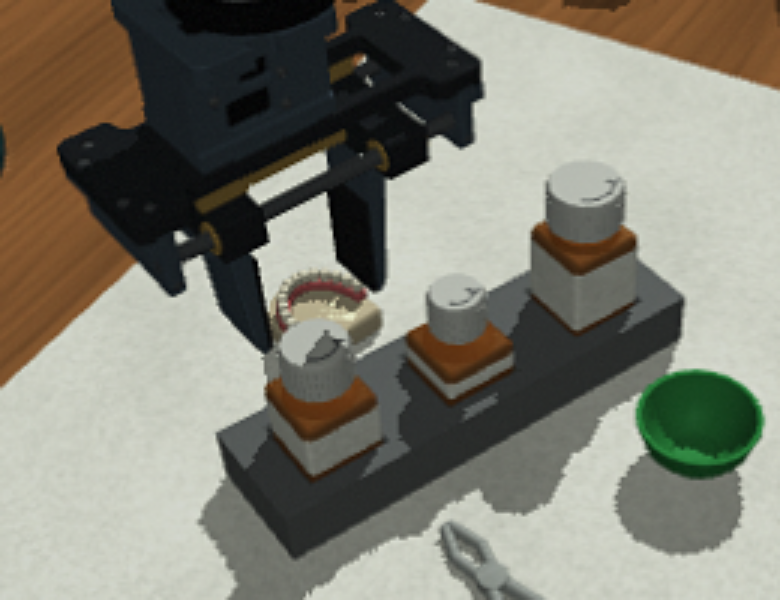

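Both cameras put the tips 22–23 mm short of the reported TCP, with the lateral error small. The bottle is still upright. I'll correct for this and go to a reported z of about 0.060, which puts the tips near 0.082.

Call:
move_arm --plan '[{"dx":-0.008,"dy":0.005,"dz":0,"ax":0,"ay":0,"az":0},{"dx":0,"dy":0,"dz":0.2,"ax":0,"ay":0,"az":0},{"dx":0,"dy":0,"dz":0.16,"ax":0,"ay":0,"az":0},{"dx":0,"dy":0,"dz":0.08,"ax":0,"ay":0,"az":0},{"dx":0,"dy":0,"dz":0,"ax":0,"ay":0,"az":0}]'

```text
time: 4.2
tool_pos: [0.4897, -0.0376, 0.0595]
tool_rot: [-0.57, -3.087, 0.0]
contact_force: [-0.4, -0.2, -0.1]
gripper_width: 0.651
finger_force: 0.0
```

```bash
python3 - <<'E'
from h import *
o=telemetry.get_obs();Rm=R.from_rotvec(o['tool_rot']).as_matrix()
a,P,*_=cloud('scene')
print(o['time'],o['tool_pos'],o['contact_force'],o['moment'],o['gripper_width'])
T=(P-o['tool_pos'])@Rm
m=(abs(abs(T[...,1])-.034)<.012)&(abs(T[...,0])<.025)&(T[...,2]<.0)&(T[...,2]>-.06)&(a.max(2)<80)
for s in(1,-1):
    q=T[m&(T[...,1]*s>0)];print(s,np.percentile(q,[2,50,98],axis=0).round(4).tolist(),P[m&(T[...,1]*s>0)][:,2].min())
save('s4.png',cv2.resize(a[110:290,140:380],(800,600)))
E
```

```text
4.2 [ 0.48966195 -0.03760335  0.05950675] [-0.38272049 -0.23347373 -0.12491988] [-0.02858459 -0.00676092  0.09638548] 0.6506401256886348
1 [[-0.0201, 0.0286, -0.0593], [-0.0104, 0.0299, -0.0419], [0.0131, 0.0383, -0.022]] 0.08075904500290465
-1 [[-0.0207, -0.0421, -0.0592], [-0.0168, -0.0392, -0.0415], [0.0113, -0.0237, -0.0053]] 0.06094799298469633
```

View pics/s4.png

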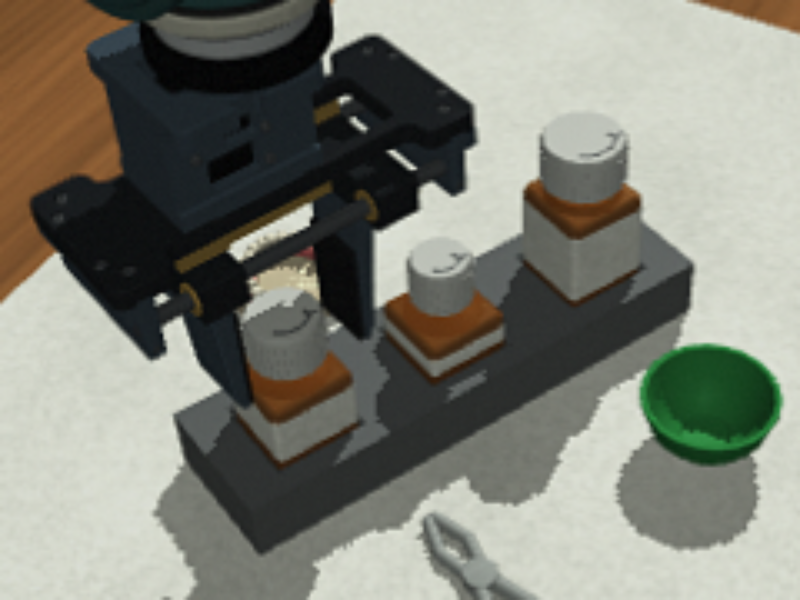

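The fingers now straddle the cap, with tips at z≈0.081: the left tip is near (250,400) and the right near (365,335). Closing.

Call:
move_arm --plan '[{"dx":0,"dy":0,"dz":0,"ax":0,"ay":0,"az":0},{"dx":0,"dy":0,"dz":0,"ax":0,"ay":0,"az":0},{"dx":0,"dy":0,"dz":0,"ax":0,"ay":0,"az":0},{"dx":0,"dy":0,"dz":0,"ax":0,"ay":0,"az":0},{"dx":0,"dy":0,"dz":0,"ax":0,"ay":0,"az":0}]' --claw -1 --force 45

```text
time: 4.75
tool_pos: [0.4909, -0.0378, 0.061]
tool_rot: [0.57, 3.089, 0.0]
contact_force: [0.1, -0.2, 4.1]
gripper_width: 0.422
finger_force: 45.0
```

```bash
cat > st.py <<'E'
from h import *
o=telemetry.get_obs();Rm=R.from_rotvec(o['tool_rot']).as_matrix()
print(o['time'],o['tool_pos'].round(4),'F tool',(Rm.T@o['contact_force']).round(2),'M tool',(Rm.T@o['moment']).round(3),'w',o['gripper_width']*91,'ff',o['finger_force'],'yaw',np.degrees(np.arctan2(Rm[1,1],Rm[0,1])).round(2),'tilt',Rm[2].round(4),'q6',o['qpos'][5])
E
python3 st.py
```

```text
4.75 [ 0.4909 -0.0378  0.061 ] F tool [-0.12 -0.15 -4.05] M tool [ 0.045 -0.041 -0.093] w 38.40522760393834 ff 45.00111392791439 yaw 69.1 tilt [-9.e-04  2.e-04 -1.e+00] q6 -1.3301220580408313
```

Gripped at 45 N with a width of 38.4 mm. Pressing down and watching the force.

Call:
move_arm --plan '[{"dx":0,"dy":0,"dz":0.012,"ax":0,"ay":0,"az":0},{"dx":0,"dy":0,"dz":0.012,"ax":0,"ay":0,"az":0},{"dx":0,"dy":0,"dz":0,"ax":0,"ay":0,"az":0},{"dx":0,"dy":0,"dz":0,"ax":0,"ay":0,"az":0}]'

```text
time: 5.15
tool_pos: [0.4909, -0.0378, 0.058]
tool_rot: [0.57, 3.089, 0.0]
contact_force: [-1.1, -0.5, 8.7]
gripper_width: 0.429
finger_force: 45.0
```

```bash
python3 st.py
```

```text
5.15 [ 0.4909 -0.0378  0.058 ] F tool [ 0.88 -0.84 -8.68] M tool [0.086 0.12  0.043] w 39.06773113988111 ff 45.00241134436237 yaw 69.1 tilt [-8.e-04  2.e-04 -1.e+00] q6 -1.330131473762766
```

Call:
move_arm --plan '[{"dx":0,"dy":0,"dz":0.009,"ax":0,"ay":0,"az":0},{"dx":0,"dy":0,"dz":0,"ax":0,"ay":0,"az":0},{"dx":0,"dy":0,"dz":0,"ax":0,"ay":0,"az":-0.05},{"dx":0,"dy":0,"dz":0,"ax":0,"ay":0,"az":-0.1},{"dx":0,"dy":0,"dz":0,"ax":0,"ay":0,"az":-0.1}]'

```text
time: 5.65
tool_pos: [0.4912, -0.0377, 0.0571]
tool_rot: [0.155, 3.136, 0.0]
contact_force: [-0.8, 0.8, 10.2]
gripper_width: 0.427
finger_force: 45.0
```

```bash
python3 st.py
```

```text
5.65 [ 0.4912 -0.0377  0.0571] F tool [  0.89   0.74 -10.18] M tool [-0.238  0.099  0.055] w 38.85859996394185 ff 45.00196395428304 yaw 84.33 tilt [-1.3e-03  1.0e-04 -1.0e+00] q6 -1.5960564875425947
```

Turning anticlockwise at 10.2 N, which is a 4 mm press. Continuing.

Call:
move_arm --plan '[{"dx":0,"dy":0,"dz":0,"ax":0,"ay":0,"az":-0.1},{"dx":0,"dy":0,"dz":0,"ax":0,"ay":0,"az":-0.1},{"dx":0,"dy":0,"dz":0,"ax":0,"ay":0,"az":-0.1},{"dx":0,"dy":0,"dz":0,"ax":0,"ay":0,"az":-0.1},{"dx":0,"dy":0,"dz":0,"ax":0,"ay":0,"az":0}]'

```text
time: 6.15
tool_pos: [0.4912, -0.0377, 0.0571]
tool_rot: [-0.5, 3.1, -0.0]
contact_force: [-0.5, 0.9, 9.4]
gripper_width: 0.424
finger_force: 45.0
```

```bash
python3 st.py
```

```text
6.15 [ 0.4912 -0.0377  0.0571] F tool [ 0.14  1.01 -9.42] M tool [-0.19   0.012 -0.057] w 38.604382871482464 ff 45.001599114379474 yaw 108.31 tilt [-1.3e-03 -5.0e-04 -1.0e+00] q6 -2.0146041663618317
```

Call:
move_arm --plan '[{"dx":0,"dy":0,"dz":0,"ax":0,"ay":0,"az":-0.1},{"dx":0,"dy":0,"dz":0,"ax":0,"ay":0,"az":-0.1},{"dx":0,"dy":0,"dz":0,"ax":0,"ay":0,"az":-0.1},{"dx":0,"dy":0,"dz":0,"ax":0,"ay":0,"az":-0.1},{"dx":0,"dy":0,"dz":0,"ax":0,"ay":0,"az":-0.08}]'

```text
time: 6.65
tool_pos: [0.4909, -0.0376, 0.057]
tool_rot: [-1.256, 2.879, -0.0]
contact_force: [-0.9, 3.0, 10.8]
gripper_width: 0.426
finger_force: 45.0
```

Call:
move_arm --plan '[{"dx":0,"dy":0,"dz":0,"ax":0,"ay":0,"az":0},{"dx":0,"dy":0,"dz":0,"ax":0,"ay":0,"az":0}]'

```text
time: 6.85
tool_pos: [0.4909, -0.0376, 0.057]
tool_rot: [-1.25, 2.881, -0.0]
contact_force: [-1.5, 2.7, 10.5]
gripper_width: 0.426
finger_force: 45.0
```

```bash
python3 - <<'E'
exec(open('st.py').read())
a,P,*_=cloud('scene');save('s5.png',cv2.resize(a[110:290,140:380],(800,600)))
E
```

```text
6.85 [ 0.4909 -0.0376  0.057 ] F tool [ -0.93   2.92 -10.47] M tool [-0.625 -0.139 -0.08 ] w 38.799727709938125 ff 45.00263956479415 yaw 136.91 tilt [-5.e-04 -4.e-04 -1.e+00] q6 -2.5136709437212947
```

View pics/s5.png

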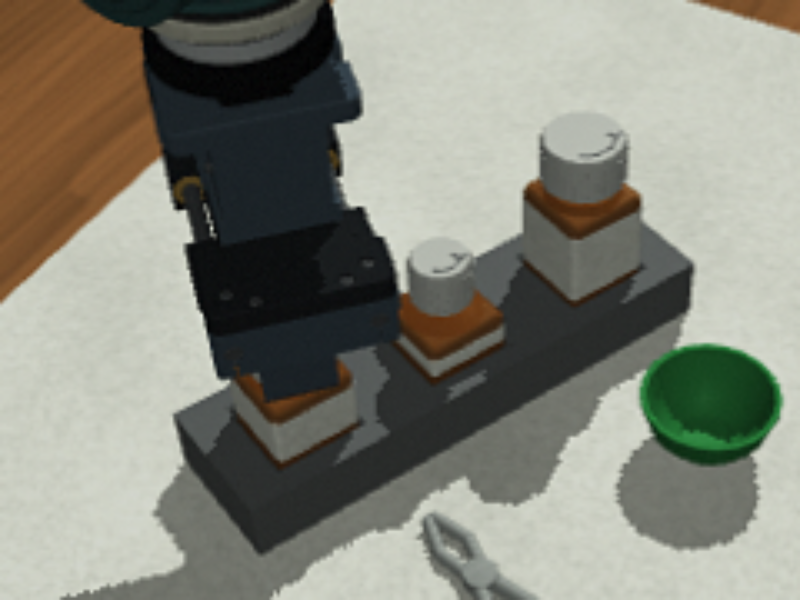

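Turned 67.8° still pressed at about 10.5 N, and the bottle is seated in its well. I'll let it up slowly and check the force.

Call:
move_arm --plan '[{"dx":0,"dy":0,"dz":-0.02,"ax":0,"ay":0,"az":0},{"dx":0,"dy":0,"dz":-0.02,"ax":0,"ay":0,"az":0},{"dx":0,"dy":0,"dz":-0.02,"ax":0,"ay":0,"az":0},{"dx":0,"dy":0,"dz":0,"ax":0,"ay":0,"az":0},{"dx":0,"dy":0,"dz":0,"ax":0,"ay":0,"az":0}]'

```text
time: 7.4
tool_pos: [0.4901, -0.0377, 0.0636]
tool_rot: [1.25, -2.882, -0.0]
contact_force: [-0.5, -0.2, -0.1]
gripper_width: 0.426
finger_force: 45.0
```

```bash
python3 st.py
```

```text
7.4 [ 0.4901 -0.0377  0.0636] F tool [0.54 0.22 0.06] M tool [-0.173 -0.06   0.027] w 38.79917379435075 ff 45.00003744826614 yaw 136.9 tilt [ 3.e-04  3.e-04 -1.e+00] q6 -2.5134597221899333
```

The cap is free: 6.6 mm up at zero force. I'll lift to about 5 cm above the mouth, a reported z of about 0.1285.

Call:
move_arm --plan '[{"dx":0,"dy":0,"dz":-0.08,"ax":0,"ay":0,"az":0},{"dx":0,"dy":0,"dz":-0.14,"ax":0,"ay":0,"az":0},{"dx":0,"dy":0,"dz":-0.16,"ax":0,"ay":0,"az":0},{"dx":0,"dy":0,"dz":-0.12,"ax":0,"ay":0,"az":0},{"dx":0,"dy":0,"dz":-0.04,"ax":0,"ay":0,"az":0}]'

```text
time: 7.9
tool_pos: [0.4912, -0.0378, 0.1303]
tool_rot: [-1.249, 2.88, -0.002]
contact_force: [0.1, -0.5, -0.6]
gripper_width: 0.43
finger_force: 45.0
```

Call:
move_arm --plan '[{"dx":0,"dy":0,"dz":0,"ax":0,"ay":0,"az":0},{"dx":0,"dy":0,"dz":0,"ax":0,"ay":0,"az":0},{"dx":0,"dy":0,"dz":0,"ax":0,"ay":0,"az":0}]'

```text
time: 8.2
tool_pos: [0.4899, -0.0377, 0.1279]
tool_rot: [1.25, -2.881, -0.001]
contact_force: [0.6, 1.0, -0.4]
gripper_width: 0.425
finger_force: 45.0
```

```bash
python3 - <<'E'
exec(open('st.py').read())
a,P,*_=cloud('scene');np.save('s6.npy',P);save('s6.png',cv2.resize(a[60:300,120:440],(800,600)))
w,Q,*_=cloud('wrist');np.save('w6.npy',Q)
m=(np.hypot(P[...,0]-.49,P[...,1]+.038)<.025)
h,e=np.histogram(P[m][:,2],np.arange(.05,.2,.005));print(list(zip(e.round(3),h)))
n=m&(P[...,2]>.09)&(P[...,2]<.103);print('mouth',n.sum(),P[n].mean(0),P[n][:,2].max())
n=m&(P[...,2]>.13)&(a.min(2)>60);print('cap',n.sum(),P[n].mean(0),P[n].min(0),P[n].max(0))
E
```

```text
8.2 [ 0.4899 -0.0377  0.1279] F tool [-1.14  0.27  0.36] M tool [-0.099 -0.025  0.048] w 38.67342613261057 ff 44.999955282981006 yaw 136.9 tilt [ 7.e-04  1.e-03 -1.e+00] q6 -2.5135013595726106
[(np.float64(0.05), np.int64(18)), (np.float64(0.055), np.int64(24)), (np.float64(0.06), np.int64(27)), (np.float64(0.065), np.int64(111)), (np.float64(0.07), np.int64(221)), (np.float64(0.075), np.int64(36)), (np.float64(0.08), np.int64(33)), (np.float64(0.085), np.int64(30)), (np.float64(0.09), np.int64(84)), (np.float64(0.095), np.int64(167)), (np.float64(0.1), np.int64(2)), (np.float64(0.105), np.int64(0)), (np.float64(0.11), np.int64(0)), (np.float64(0.115), np.int64(0)), (np.float64(0.12), np.int64(0)), (np.float64(0.125), np.int64(0)), (np.float64(0.13), np.int64(0)), (np.float64(0.135), np.int64(0)), (np.float64(0.14), np.int64(0)), (np.float64(0.145), np.int64(4)), (np.float64(0.15), np.int64(9)), (np.float64(0.155), np.int64(8)), (np.float64(0.16), np.int64(8)), (np.float64(0.165), np.int64(0)), (np.float64(0.17), np.int64(0)), (np.float64(0.175), np.int64(0)), (np.float64(0.18), np.int64(0)), (np.float64(0.185), np.int64(0)), (np.float64(0.19), np.int64(0)), (np.float64(0.195), np.int64(0))]
mouth 253 [ 0.49195353 -0.04154314  0.09612185] 0.10058989082337566
cap 26 [ 0.48414164 -0.05835517  0.15559371] [ 0.4791851  -0.05975152  0.14750365] [ 0.48787081 -0.05575383  0.16297495]
```

View pics/s6.png

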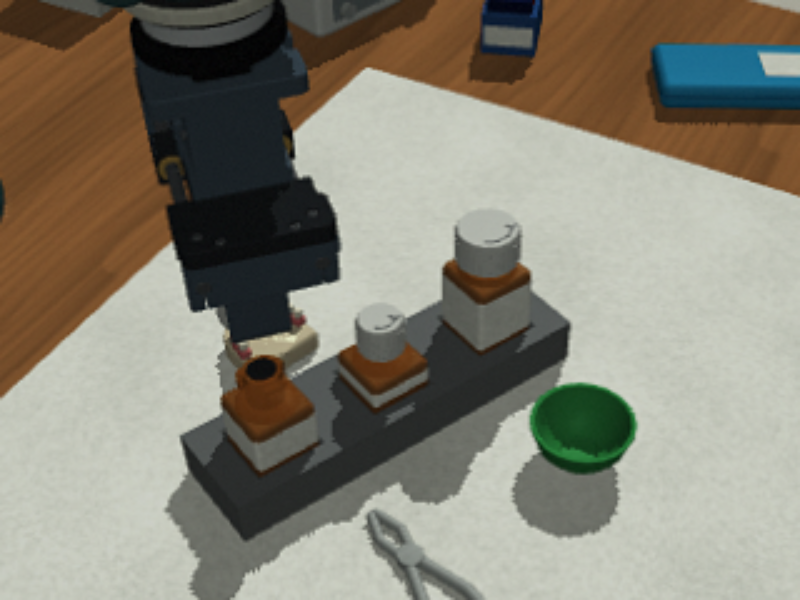

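The bottle is open and seated, with its mouth at (260,370), and the cap is held above it. The cap's lower edge is at about 0.148 m and the mouth at 0.099 m, a gap of about 4.9–5 cm. The tool is level and still. Handing in.

```bash
python3 -c "
from cell import ticket
print(ticket.finish_job())"
```

```text
the job is handed in; nothing more can be done
None
```

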